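Hold a roller blank in the scribing V-block

TASK

Pick up the wooden roller blank from the green ribbed board and seat it in the V-block that has the scribing gauge standing behind it (not the one with the jar), lying along the groove, centred lengthwise and down on both sloping sides. Then hold it pressed down there, steadily and with about 15 N, so that it bears on both sloping sides and can be scribed: the job finishes with the gripper still holding it pressed in the V, not letting go. Do not crush it (a push of 50 N would dent the wood), and leave everything else on the table where it stands.

Things in the scene. Friction and masses are not known exactly. Their poses are not given: they have to be found in the camera images.
- roller_center (a point): plain beech roller blank, a solid cylinder 40 mm in diameter and 130 mm long, about 120 g, lying on the ribbed green board. The point is its centre; x is along its axis (both ends alike). It lies with its centre 27.3 mm above the table.
- roller: the same roller; origin at its centre.
- rest_top (a point): green board 200 x 150 x 4 mm fixed to the table, with two wooden ribs 110 mm long and 6 mm high, 13 mm either side of its middle line, reaching 16 mm from it, that keep the roller from rolling; the roller lies along its x. The point is the centre of its top face, 4 mm above the table.
- vblock_a_seat (a point): steel V-block fixed to the table, one of an identical pair: base plate 116 x 74 x 12 mm with two V cradles on it, 66 mm apart, so the middle is an open gap. The point is where the roller's centre lies when seated on both flanks: midway along the block, 46.3 mm above the table. x along the groove (away from the robot), y left, z up.
- vblock_b_seat (a point): steel V-block fixed to the table, one of an identical pair: base plate 116 x 74 x 12 mm with two V cradles on it, 66 mm apart, so the middle is an open gap. The point is where the roller's centre lies when seated on both flanks: midway along the block, 46.3 mm above the table. x along the groove (away from the robot), y left, z up.
- vblock_a_left: the left (+y) flanks of that V-block, one contact line: two fixed steel plates sloping at 45 degrees, at x = -57 to -33 and 33 to 57 mm. Root of the V 18 mm, upper edges 40 mm above the table, outer side 33 mm from the middle line. In the gap between only the base plate, 12 mm high. Origin: underside centre of the V-block.
- vblock_a_right: the right (-y) flanks of that V-block, one contact line: two fixed steel plates sloping at 45 degrees, at x = -57 to -33 and 33 to 57 mm. Root of the V 18 mm, upper edges 40 mm above the table, outer side 33 mm from the middle line. In the gap between only the base plate, 12 mm high. Origin: underside centre of the V-block.
- vblock_b_left: the left (+y) flanks of that V-block, one contact line: two fixed steel plates sloping at 45 degrees, at x = -57 to -33 and 33 to 57 mm. Root of the V 18 mm, upper edges 40 mm above the table, outer side 33 mm from the middle line. In the gap between only the base plate, 12 mm high. Origin: underside centre of the V-block.
- vblock_b_right: the right (-y) flanks of that V-block, one contact line: two fixed steel plates sloping at 45 degrees, at x = -57 to -33 and 33 to 57 mm. Root of the V 18 mm, upper edges 40 mm above the table, outer side 33 mm from the middle line. In the gap between only the base plate, 12 mm high. Origin: underside centre of the V-block.
- gauge_foot (a point): scribing gauge, loose: round dark steel foot 60 mm across, upright steel rod to 150 mm high, short scriber needle 45 mm long pointing roughly at the V-block. It stands behind one of the two V-blocks, 135 mm from the block's middle on the +x side of the groove. The point is the underside centre of its foot, on the table.
- jar_foot (a point): white glaze jar with lid, loose, 58 mm across and 85 mm high, standing behind the other V-block in the same way. The point is its underside centre, on the table.
- brushpot_foot (a point): pot of brushes, 68 mm across, 172 mm high with the brushes, loose bystander. Point: underside centre.
- cutter_foot (a point): round steel cutter ring, 68 mm across, 28 mm high, loose bystander. Point: underside centre.
- spatula_mid (a point): wooden-handled spatula about 170 mm long lying flat, loose bystander. Point: its origin, about its middle.
- pinchpot_foot (a point): terracotta bowl 84 mm across, 50 mm high, loose bystander. Point: underside centre.
- woodblock_foot (a point): wooden block 90 x 50 x 30 mm, loose bystander. Point: underside centre.
Mind the look-alikes: they are no part of the job. Leave any blue, pink or red look-alike of the part that bears vblock_b_seat alone.

How it is judged:
By the outcome, as a careful person would: the job done as asked, in the order asked, and still so for the second after the job is handed in, while the arm keeps its last pose, push and grip.
It also fails if it takes over 51 s, if anything falls off the work surface, if the arm or the gripper's body presses on something with over 40 N, if the wrist force passes 120 N, or if a joint passes its speed limit or range.

ROBOT

A 6-joint arm with a two-finger parallel gripper is mounted at the origin on the work surface. World frame = base frame: x ahead of the robot, y to its left, z up, the work surface at z = 0. Lengths are in m, angles in rad, forces in N, time in s.
With the tool pointing down it reaches from about 0.35 to 0.85 m from the base axis. Payload 8.1 kg.
Tool frame: the origin (TCP) lies at the very end of the fingers, on their centre line; the grasp point (between the pads) lies 19 mm behind it; z points along the fingers, y is the line along which they close (so a half turn about z gives the same grasp; the last joint's range is limited). The gripper opens to 93 mm and grips with 3 to 60 N. Pads are 15 mm wide; open, the fingers measure 128 mm over their backs; the gripper's body (75 mm by 188 mm) begins 65 mm behind the grasp point.
Start: joints at [-1.27, 0.13, 1.488, -0, 1.523, -0.085], TCP at [0.226, -0.556, 0.219] pointing down, gripper open.
Joint ranges: [-2.96, 2.96], [-0.89, 2.26], [0.02, 2.5], [-1.34, 4.48], [0, 2.73], [-2.66, 2.66]. Speed limits (rad/s): [2.39, 2.39, 2.79, 3.14, 3.14, 3.14].

INTERFACE

Orientations are given as a rotation vector (axis times angle).
In Python, from plant import read_state, eyes, workorder gives the robot as it stands. The module is installed in compiled form; this text tells all that it offers.
- The arm moves only by the tool play_rows, never from a script. Its argument "targets" is one flat list of numbers, 4 for each row, row after row: the shift along the tool's x, y, z in cm, then the turn about the tool's z in degrees. In form: [dx, dy, dz, roll, dx, dy, dz, roll, ...]. A call has 1 to 8 rows; each row is the pose to reach, as a shift and turn from the pose commanded when the call began, along the tool's axes at that moment; what a row does not reach only later rows make up. A row lasts 1/12 s, in which the tool goes at most 41.7 mm and 7.16 degrees, less where a joint would pass 70% of its speed; a pose out of reach is approached as far as the arm can. A call with a gripper value outside its range is refused whole. "grip" is the finger opening in cm, from 0 to 9.3, set as the call begins (left out, the last holds). The fingers move at their own pace and stop on an object; "grip_force" is the grip in N (left out, the last holds). Time passes only in rows, so rows that repeat a pose let the fingers close. It gives the time, the measured TCP pose, the force, the opening and the grip force at its end, in the units of the state.
- read_state(): the state, without advancing time (a new reading comes with each control period).
- eyes.read_camera(name): name is "scene" or "top" or "wrist"; returns a dict with "image" (384x512x3 uint8, red, green, blue), "vfov" (degrees; the focal length in pixels is half the picture's height over the tangent of half this angle, whatever the lens; pixels are square), "cx", "cy" (the principal point, pixels), "cam_to_world" (4x4, takes a point from camera to world coordinates); the wrist camera has in their place "T_tool_cam" (4x4, takes a point from camera to tool coordinates, whose origin is the TCP and whose axes are the flange's). Camera axes: x right, y up, looking along -z (the intrinsics and any distortion apply to the point x, -y, -z); pixel columns grow to the right and rows downward; lengths in m; the calibration is good to about 2 mm. A picture is of the moment at which its call begins: read the wrist's pose just before it. There is no depth.
- workorder.close_job(): hands the job in; it is judged then, once.
The state is a dict: "t": time; "q": joint angles; "dq": joint speeds; "joint_torque": joint torques, N m; "tool_pos": TCP position; "orientation": TCP orientation; "force": force on the tool from outside, world axes, zero at the start; "wrist_torque": the same for the moment, N m; "opening": finger opening in m; "gripper_force": force on a finger pad.
Only numpy, scipy, OpenCV 4.12 (cv2) and the standard library are available. Lean on these libraries where they do the work, as an engineer would, in place of code of your own. Each camera call takes 0.05 s, during which the arm holds its last target. There are 200 camera calls.

## Working session

There is one attempt and no reset: what is moved stays moved. The work goes in short steps, Python scripts to look and compute and a tool call to move; the robot and the scene stay as the last step left them, time stands still between calls to the robot, and variables do not carry over. Pictures are saved under pics/ and viewed, at most 10 in all, crops included, and the job is handed in when it is done.

Besides the shell and the picture viewer there is one more tool, called after "Call:" as name(argument=value, ...), one argument or row to a line, values as JSON. play_rows: Moves the arm, as the interface text tells. Its arguments: {"type":"object","properties":{"targets":{"type":"array"},"grip":{"type":"number"},"grip_force":{"type":"number"}},"required":["targets"]}

```bash
mkdir -p pics
cat > h.py <<'E'
import numpy as np, cv2
from plant import read_state, eyes, workorder
from scipy.spatial.transform import Rotation as R
def cam(n,save=None):
    s=read_state(); c=eyes.read_camera(n)
    if 'T_tool_cam' in c:
        T=np.eye(4);T[:3,:3]=R.from_rotvec(s['orientation']).as_matrix();T[:3,3]=s['tool_pos'];c['cam_to_world']=T@c['T_tool_cam']
    if save: cv2.imwrite('pics/'+save,c['image'][:,:,::-1])
    return c
def ray(c,u,v,z):
    f=192/np.tan(np.radians(c['vfov']/2));M=np.array(c['cam_to_world'])
    d=M[:3,:3]@np.array([(u-c['cx'])/f,-(v-c['cy'])/f,-1]);o=M[:3,3]
    return o+d*(z-o[2])/d[2]
def proj(c,p):
    f=192/np.tan(np.radians(c['vfov']/2));q=np.linalg.inv(c['cam_to_world'])@np.append(p,1)
    return c['cx']+f*q[0]/-q[2],c['cy']+f*q[1]/q[2]
E
python3 - <<'E'
from h import *
s=read_state();print(s)
ims=[]
for n in ['top','scene']:
    c=cam(n,n+'0.png');print(n,{k:v for k,v in c.items() if k!='image'})
c=cam('wrist','wrist0.png');print({k:v for k,v in c.items() if k!='image'})
E
```

```text
{'t': 0.0, 'q': array([-1.27039194e+00,  1.31118105e-01,  1.48928053e+00, -9.35887818e-06,
        1.52300974e+00, -8.54137440e-02]), 'dq': array([-3.03986205e-04, -5.72743732e-04,  9.19631251e-05,  5.50354825e-04,
       -4.15819271e-04,  2.02411219e-04]), 'joint_torque': array([ 8.64028789e-04, -5.59842467e+01, -4.91760135e+01,  7.67281372e-02,
        3.48886556e-02, -1.61087082e-04]), 'tool_pos': array([ 0.22563001, -0.5553414 ,  0.21761249]), 'orientation': array([-3.08154731e+00, -6.01944621e-01,  3.20415702e-04]), 'force': array([-0.21400071,  0.73818622, -0.11251523]), 'wrist_torque': array([ 0.00802611, -0.04105403,  0.00749361]), 'gripper_force': 0.0, 'opening': 0.09301518330313042}
top {'vfov': 56.29313165593658, 'cx': 255.0918177001255, 'cy': 190.01651338412225, 'cam_to_world': array([[ 0.08506553,  0.9737639 , -0.21106329,  0.34065438],
       [-0.99636929,  0.08387407, -0.01460763, -0.00408657],
       [ 0.00347835,  0.21153959,  0.97736324,  1.10382588],
       [ 0.        ,  0.        ,  0.        ,  1.        ]])}
scene {'vfov': 55.024625296321425, 'cx': 254.02664290
[... 292 characters left out ...]
)}
{'vfov': 58.34566550807584, 'cx': 254.21569717827103, 'cy': 187.47820993185957, 'T_tool_cam': array([[-7.77365924e-04,  9.60585428e-01,  2.77983867e-01,
         7.79848958e-02],
       [ 9.99999620e-01,  8.56315107e-04, -1.62592834e-04,
        -7.89901275e-04],
       [-3.94226092e-04,  2.77983635e-01, -9.60585729e-01,
        -1.67164766e-01],
       [ 0.00000000e+00,  0.00000000e+00,  0.00000000e+00,
         1.00000000e+00]]), 'cam_to_world': array([[ 0.37559719,  0.89016418,  0.25794277,  0.29768613],
       [-0.92678213,  0.361141  ,  0.10320888, -0.5255833 ],
       [-0.00128087, -0.27782172,  0.9606318 ,  0.38486418],
       [ 0.        ,  0.        ,  0.        ,  1.        ]])}
```

View pics/top0.png

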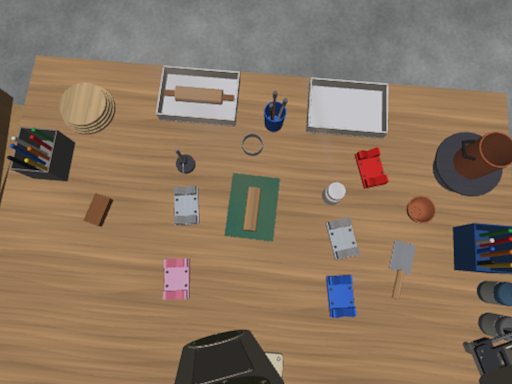

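View pics/scene0.png

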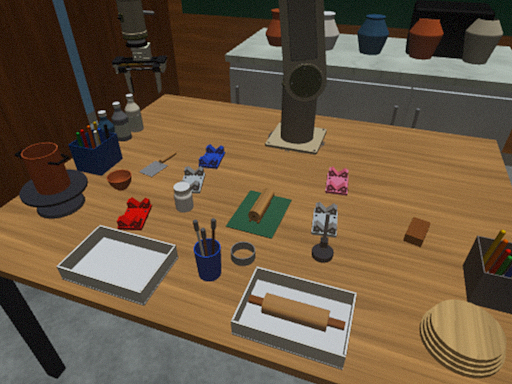

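The top view shows the grey V-block at (186,205) with the gauge behind it at (185,163), and the grey V-block at (342,238) with the jar at (335,192). The pink, blue and red blocks are at (176,278), (341,296) and (371,168). The roller lies on the green board at (252,209); the rolling pin in the tray at (198,95) is not it. The target is the block at (186,205), because it is grey and the gauge stands on its +x side. I'll confirm this in a crop and measure.

Run:
```python
from h import *
c=cam('top');im=c['image']
cv2.imwrite('pics/crop.png',cv2.resize(im[140:250,150:290,::-1],None,fx=5.5,fy=5.4,interpolation=cv2.INTER_CUBIC))
hsv=cv2.cvtColor(im,cv2.COLOR_RGB2HSV)
def big(m,x0,y0,x1,y1):
    k=np.zeros(m.shape,np.uint8);k[y0:y1,x0:x1]=m[y0:y1,x0:x1]*255
    k=cv2.morphologyEx(k,cv2.MORPH_CLOSE,np.ones((3,3)))
    cs=cv2.findContours(k,cv2.RETR_EXTERNAL,cv2.CHAIN_APPROX_NONE)[0];return max(cs,key=cv2.contourArea)
def rep(n,ct,z):
    r=cv2.minAreaRect(np.array([ray(c,*p,z)[:2]*1000 for p in ct[:,0]],np.float32))
    print(n,'ctr mm',np.round(r[0],1),'size',np.round(r[1],1),'ang',round(r[2],1),'px',np.round(ct[:,0].mean(0)))
H,S,V=[hsv[...,i].astype(int) for i in range(3)]
rep('board',big((H>55)&(H<95)&(S>60),215,165,290,250),.004)
rep('roller',big((H<25)&(S>60),238,180,268,238),.035)
g=(S<50)
rep('vA',big(g&(V>70),168,180,206,230),.035)
rep('vB',big(g&(V>70),322,214,362,264),.035)
```

```text
board ctr mm [526.3  17.2] size [146.3 196.1] ang 88.1 px [252. 207.]
roller ctr mm [514.6  17.4] size [ 39.3 133.4] ang 88.1 px [252. 209.]
vA ctr mm [507.3 215.6] size [117.5  72.3] ang 7.6 px [186. 205.]
vB ctr mm [ 448.9 -258.3] size [113.8  76.4] ang 16.8 px [342. 238.]
```

View pics/crop.png

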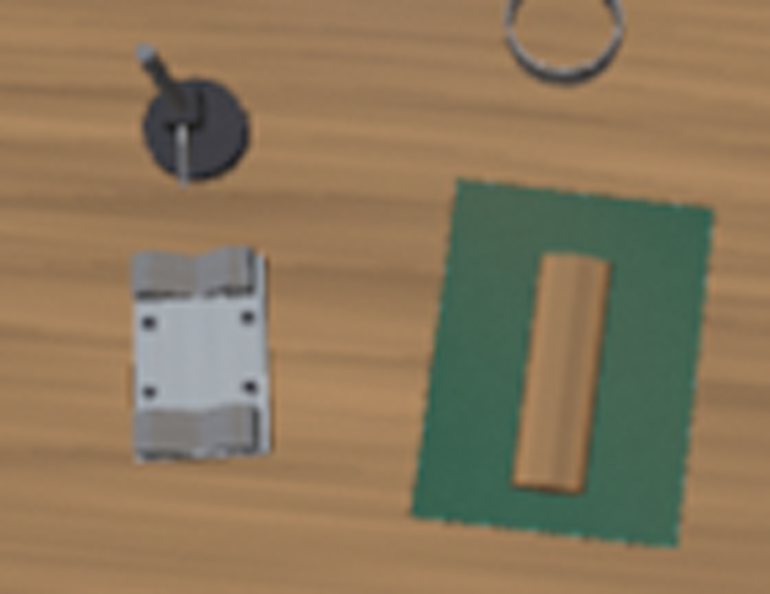

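The crop confirms it: a grey V-block at crop (200,355), with the dark gauge foot at (197,130) and its needle pointing at the block. The roller is at crop (560,370). Next I'll approach above the roller.

```bash
cat >> h.py <<'E'
def plan(x,y,z,yaw=None):
    s=read_state();M=R.from_rotvec(s['orientation']).as_matrix()
    d=M.T@(np.array([x,y,z])-s['tool_pos'])*100
    cur=np.degrees(np.arctan2(M[1,0],M[0,0]));roll=0 if yaw is None else cur-yaw
    print('t',s['t'],'pos',s['tool_pos'].round(4),'yaw',round(cur,2),'F',s['force'].round(1),'tilt',M[2,2].round(4),'cm',d.round(2),'roll',round(roll,2))
E
python3 -c "
from h import *
plan(.515,.0174,.12,-1.9)"
```

```text
t 0.2 pos [ 0.2257 -0.5556  0.218 ] yaw 22.1 F [-0.3 -0.1 -0.2] tilt -1.0 cm [ 48.36 -42.19   9.85] roll 24.0
```

Call:
play_rows(
  targets=[48.4,-42.2,0,24,48.4,-42.2,0,24,48.4,-42.2,0,24,48.4,-42.2,0,24,48.4,-42.2,0,24,48.4,-42.2,0,24,48.4,-42.2,0,24,48.4,-42.2,0,24],
  grip=9.3,
)

```text
t: 0.87
tool_pos: [0.3762, -0.2571, 0.2186]
orientation: [3.141, -0.053, 0.0]
force: [0.8, -0.4, 0.2]
opening: 0.0931
gripper_force: 0.0
```

```bash
python3 -c "
from h import *
plan(.515,.0174,.12,-1.9)"
```

```text
t 0.8667 pos [ 0.3762 -0.2571  0.2186] yaw -1.92 F [ 0.8 -0.4  0.2] tilt -1.0 cm [ 12.95 -27.9    9.86] roll -0.02
```

Call:
play_rows(
  targets=[12.2,-26.2,9.8,0,12.2,-26.2,9.8,0,12.2,-26.2,9.8,0,12.2,-26.2,9.8,0,12.2,-26.2,9.8,0,12.2,-26.2,9.8,0,12.2,-26.2,9.8,0,12.2,-26.2,9.8,0],
)

```text
t: 1.53
tool_pos: [0.5065, 0.0033, 0.1184]
orientation: [-3.139, 0.048, 0.003]
force: [-0.9, 0.2, 0.4]
opening: 0.0929
gripper_force: 0.0
```

Call:
play_rows(
  targets=[0,0,0,0,0,0,0,0,0,0,0,0],
)

```text
t: 1.78
tool_pos: [0.5063, -0.0022, 0.1211]
orientation: [3.141, -0.052, 0.0]
force: [-0.9, -0.1, -0.1]
opening: 0.0929
gripper_force: 0.0
```

Run:
```python
from h import *
plan(.515,.0174,.12,-1.9)
c=cam('wrist','w1.png')
print(proj(c,[.515,.0174,.0273]),proj(c,[.507,.2156,.035]))
```

```text
t 1.7833 pos [ 0.5063 -0.0022  0.1211] yaw -1.91 F [-0.9 -0.1 -0.1] tilt -1.0 cm [ 0.8  -1.98  0.1 ] roll -0.01
(np.float64(230.0443795154372), np.float64(180.34507602046924)) (np.float64(-25.444077752585457), np.float64(201.34376823700308))
```

View pics/w1.png

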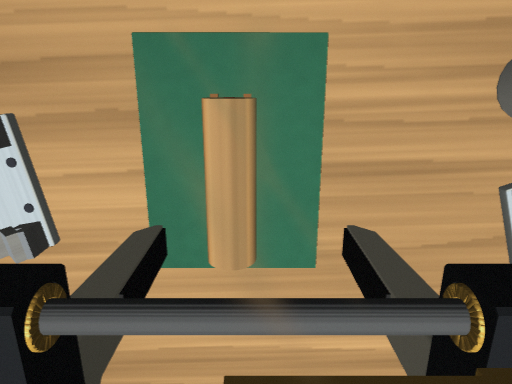

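The wrist picture shows the roller at cols 203–256, rows 97–268, centred near (230,182), which matches the prediction. The fingers are at the bottom left and right, and the target block is at the left edge.

Run:
```python
from h import *
c=cam('wrist');hsv=cv2.cvtColor(c['image'],cv2.COLOR_RGB2HSV)
m=np.zeros(hsv.shape[:2],np.uint8);m[60:290,170:290]=((hsv[60:290,170:290,0]<30)&(hsv[60:290,170:290,1]>50))*255
for r in (120,150,180,210,240):
    k=np.where(m[r,180:280])[0]+180
    a,b=ray(c,k[0]-.5,r,.0273),ray(c,k[-1]+.5,r,.0273);print(r,k[0],k[-1],((a+b)/2*1000).round(1),((a-b)*1000).round(1)[1])
k=np.where(m[60:290,230])[0]+60
k2=[r for r in range(60,290) if m[r,215:245].sum()>255*25]
for r in (k2[0],k2[-1]): print(r,(ray(c,230,r,.0473)*1000).round(1))
```

```text
120 202 254 [561.9  16.1  27.3] 39.6
150 203 255 [539.2  16.6  27.3] 40.6
180 205 255 [515.4  17.1  27.3] 40.0
210 206 255 [490.5  18.1  27.3] 40.3
240 207 255 [464.2  19.1  27.3] 40.5
98 [578.2  12.3  47.3]
289 [430.8  20.4  47.3]
```

Call:
play_rows(
  targets=[0.7,-1.95,0,0,0.7,-1.95,3,0,0.7,-1.95,6,0,0.7,-1.95,8,0,0.7,-1.95,10,0,0.7,-1.95,11,0,0.7,-1.95,11.2,0,0.7,-1.95,11.2,0],
)

```text
t: 2.55
tool_pos: [0.5139, 0.0173, 0.0088]
orientation: [3.141, -0.054, -0.001]
force: [0.5, 0.2, -0.1]
opening: 0.0928
gripper_force: 0.0
```

```bash
python3 -c "
from h import *
plan(.5137,.0171,.009,-1.8)"
```

```text
t 2.55 pos [0.5139 0.0173 0.0088] yaw -1.97 F [ 0.5  0.2 -0.1] tilt -1.0 cm [-0.02  0.02 -0.02] roll -0.17
```

Call:
play_rows(
  targets=[0,0,0,0,0,0,0,0,0,0,0,0,0,0,0,0,0,0,0,0,0,0,0,0,0,0,0,0,0,0,0,0],
  grip=3.0,
  grip_force=35,
)

```text
t: 3.22
tool_pos: [0.5141, 0.0181, 0.0086]
orientation: [-3.141, 0.052, 0.0]
force: [-1.1, -0.9, -0.6]
opening: 0.0441
gripper_force: 0.0
```

Call:
play_rows(
  targets=[0,0,0,0,0,0,0,0,0,0,0,0,0,0,0,0],
)

```text
t: 3.55
tool_pos: [0.5142, 0.0168, 0.009]
orientation: [3.139, -0.052, -0.0]
force: [-2.9, -5.3, 3.6]
opening: 0.0398
gripper_force: 35.0
```

Call:
play_rows(
  targets=[0,0,-3,0,0,0,-7,0,0,0,-11,0,-3,-4,-13,0,-4,-8,-13,0,-4,-8,-13,0,-4,-8,-13,0,-4,-8,-13,0],
)

```text
t: 4.22
tool_pos: [0.4764, 0.0997, 0.1382]
orientation: [3.141, -0.049, -0.001]
force: [0.3, 0.0, -1.1]
opening: 0.0393
gripper_force: 35.0
```

Run:
```python
from h import *
plan(.507,.2156,.12,7.6);print(read_state()['opening'])
c=cam('wrist','w2.png');print(proj(c,[.507,.2156,.04]))
```

```text
t 4.2167 pos [0.4764 0.0997 0.1382] yaw -1.77 F [ 0.3  0.  -1.1] tilt -1.0 cm [  2.7  -11.68   1.81] roll -9.37
0.039278798615507496
(np.float64(105.90201782660861), np.float64(155.41427128713292))
```

View pics/w2.png

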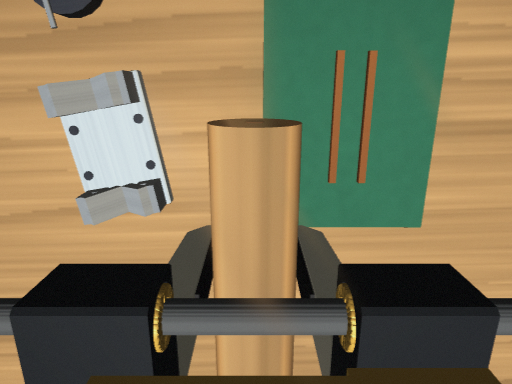

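The wrist picture shows the target V-block at cols 40–172, rows 70–223, with its four screws near (74,130), (138,118), (88,175) and (150,165). The gauge foot is at (75,3), and the roller is held in the centre.

Run:
```python
from h import *
c=cam('wrist');g=cv2.cvtColor(c['image'],cv2.COLOR_RGB2GRAY).astype(float)
P=[]
for u,v in [(74,130),(138,118),(88,175),(150,165)]:
    w=np.clip(130-g[v-6:v+7,u-6:u+7],0,None);yy,xx=np.mgrid[v-6:v+7,u-6:u+7]
    a,b=(w*xx).sum()/w.sum(),(w*yy).sum()/w.sum();p=ray(c,a,b,.012)*1000;P.append(p[:2]);print(round(a,1),round(b,1),p.round(1))
P=np.array(P);ax=P[:2].mean(0)-P[2:].mean(0);lat=P[[0,2]].mean(0)-P[[1,3]].mean(0)
print('ctr',P.mean(0),'ax',np.degrees(np.arctan2(ax[1],ax[0])),'lat',np.degrees(np.arctan2(-lat[0],lat[1])),np.hypot(*ax),np.hypot(*lat))
# block silhouette
hsv=cv2.cvtColor(c['image'],cv2.COLOR_RGB2HSV)
m=np.zeros(g.shape,np.uint8);m[60:240,30:185]=(hsv[60:240,30:185,1]<50)*255
m=cv2.morphologyEx(m,cv2.MORPH_CLOSE,np.ones((5,5)))
ct=max(cv2.findContours(m,cv2.RETR_EXTERNAL,cv2.CHAIN_APPROX_NONE)[0],key=cv2.contourArea)
for p in cv2.approxPolyDP(ct,3,True)[:,0]: print(p,(ray(c,*p,.04)*1000)[:2].round(1),(ray(c,*p,.012)*1000)[:2].round(1))
# gripped roller end & axis
for r in (140,170,200):
    k=[u for u in range(180,330) if hsv[r,u,0]<25 and hsv[r,u,1]>60]; print(r,k[0],k[-1])
```

```text
72.4 130.1 [524.8 252.1  12. ]
136.7 118.3 [532.8 196.5  12. ]
87.1 175.6 [485.  246.4  12. ]
149.2 164.6 [493.  190.7  12. ]
ctr [508.91763757 221.42985807] ax 8.230087751226772 lat 8.168869049015742 40.24148571151601 56.199991450039526
[137  71] [568.8 182.5] [570.3 191.5]
[102  73] [568.2 208.2] [569.7 219.9]
[86 80] [563.7 220.8] [564.7 233.8]
[36 87] [560.  258.5] [560.7 275.6]
[ 46 117] [538.1 255.6] [536.4 272.3]
[ 60 119] [536.3 245.2] [534.4 260.9]
[ 83 193] [477.3 237.9] [469.2 252.7]
[ 74 199] [472.5 246.1] [463.9 261.8]
[ 83 224] [450.6 242.5] [439.7 257.8]
[ 93 225] [449.4 234.4] [438.4 248.8]
[124 212] [460.  207.1] [450.  218.7]
[145 216] [455.9 190.4] [445.6 200.2]
[158 212] [459.1 179.3] [449.  187.9]
[171 199] [469.9 167.5] [461.  174.9]
140 180 300
170 180 329
200 180 298
```

Run:
```python
from h import *
plan(.390,.203,.138,8.2)
```

```text
t 4.3167 pos [0.4766 0.0986 0.1378] yaw -1.9 F [-0.3  0.2 -0.3] tilt -1.0 cm [-9.000e+00 -1.015e+01 -1.000e-02] roll -10.1
```

Call:
play_rows(
  targets=[-9,-10.15,0,-10.1,-9,-10.15,0,-10.1,-9,-10.15,0,-10.1,-9,-10.15,0,-10.1,-9,-10.15,0,-10.1,-9,-10.15,0,-10.1,-9,-10.15,0,-10.1,-9,-10.15,0,-10.1],
)

```text
t: 4.98
tool_pos: [0.3911, 0.2026, 0.1385]
orientation: [3.133, 0.222, -0.0]
force: [-0.3, -0.2, -1.3]
opening: 0.0394
gripper_force: 35.0
```

Run:
```python
from h import *
plan(.390,.203,.138,8.2)
c=cam('wrist');cv2.imwrite('pics/w3.png',cv2.resize(c['image'][0:190,120:390,::-1],None,fx=2.9,fy=2.9,interpolation=cv2.INTER_CUBIC))
np.save('w3.npy',c['image']);np.save('w3T.npy',c['cam_to_world'])
```

```text
t 4.9833 pos [0.3911 0.2026 0.1385] yaw 8.09 F [-0.3 -0.2 -1.3] tilt -1.0 cm [-0.11 -0.06  0.05] roll -0.11
```

View pics/w3.png

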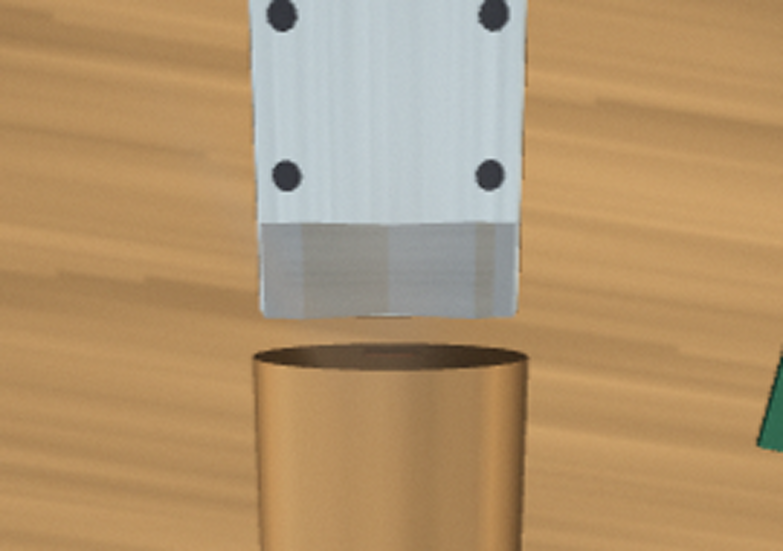

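The crop shows the block's midline at crop col ≈388.5 (screws at (282,14), (494,14), (287,176) and (490,175)) and the roller's midline at col ≈391. They are parallel and aligned to under 1 mm. Next is the lengthwise distance.

Run:
```python
from h import *
c=cam('wrist');M=R.from_rotvec(read_state()['orientation']).as_matrix();p=read_state()['tool_pos'];k=2.9
def t(u,v,z): return ((M.T@(ray(c,(u+.5)/k-.5+120,(v+.5)/k-.5,z)-p))*1000).round(1)[:2]
for u,v,z in [(282,14,.012),(494,14,.012),(287,176,.012),(490,175,.012),(388,318,.018),(388,223,.018),(264,318,.040),(516,318,.04),(264,223,.04),(391,370,p[2]+.039),(254,357,p[2]+.019),(528,357,p[2]+.019)]: print(u,v,z,t(u,v,z))
plan(.509,.2194,.10,8.1)
```

```text
282 14 0.012 [139.7 -29.3]
494 14 0.012 [139.6  27. ]
287 176 0.012 [ 99.2 -29.2]
490 175 0.012 [99.4 27. ]
388 318 0.018 [61.1 -1.3]
388 223 0.018 [86.6 -1.3]
264 318 0.04 [ 62.4 -33.5]
516 318 0.04 [62.4 32.1]
264 223 0.04 [ 86.  -32.7]
391 370 0.17753698592133257 [64.  -0.6]
254 357 0.15753698592133256 [ 63.7 -20.7]
528 357 0.15753698592133256 [63.6 19.5]
t 5.0833 pos [0.3909 0.2028 0.1385] yaw 8.09 F [-0.4  0.5 -1.4] tilt -1.0 cm [1.192e+01 1.000e-02 3.850e+00] roll -0.01
```

Call:
play_rows(
  targets=[4,-0.05,0,0,8,-0.05,0,0,11,-0.05,1,0,12.05,-0.05,3,0,12.05,-0.05,6,0,12.05,-0.05,8,0,12.05,-0.05,9,0,12.05,-0.05,9.5,0],
)

```text
t: 5.75
tool_pos: [0.5082, 0.2203, 0.0413]
orientation: [3.133, 0.223, -0.006]
force: [-0.2, -0.0, -2.0]
opening: 0.0395
gripper_force: 35.0
```

Call:
play_rows(
  targets=[0,0,0.4,0,0,0,0.8,0,0,0,1.0,0,0,0,1.2,0,0,0,1.2,0,0,0,1.2,0],
)

```text
t: 6.25
tool_pos: [0.5097, 0.2217, 0.0323]
orientation: [-3.133, -0.225, -0.001]
force: [-0.8, 0.3, -1.9]
opening: 0.0392
gripper_force: 35.0
```

Run:
```python
from h import *
plan(.509,.2194,.0278,8.1);s=read_state();print(s['opening'],s['gripper_force'],s['wrist_torque'])
```

```text
t 6.25 pos [0.5097 0.2217 0.0323] yaw 8.21 F [-0.8  0.3 -1.9] tilt -1.0 cm [-0.1   0.21  0.45] roll 0.11
0.03924647985666456 34.99960005283356 [ 0.02042719  0.00191174 -0.00149915]
```

Call:
play_rows(
  targets=[0,0,0.15,0,0,0,0.25,0,0,0,0.3,0,0,0,0.3,0,0,0,0.3,0],
)

```text
t: 6.67
tool_pos: [0.5098, 0.2215, 0.0293]
orientation: [3.133, 0.225, 0.001]
force: [-2.0, -2.1, 6.3]
opening: 0.0396
gripper_force: 35.0
```

Call:
play_rows(
  targets=[0,0,0.05,0,0,0,0.1,0,0,0,0.1,0,0,0,0.1,0],
)

```text
t: 7.0
tool_pos: [0.51, 0.2213, 0.029]
orientation: [3.133, 0.225, 0.001]
force: [-4.6, -4.9, 11.8]
opening: 0.0393
gripper_force: 35.0
```

Call:
play_rows(
  targets=[0,0,-0.1,0,0,0.1,-0.1,0,0,0.1,-0.1,0,0,0.1,-0.1,0],
)

```text
t: 7.33
tool_pos: [0.5094, 0.2204, 0.0283]
orientation: [3.133, 0.225, -0.0]
force: [0.0, -1.2, -0.9]
opening: 0.0391
gripper_force: 35.0
```

Call:
play_rows(
  targets=[0,0,0.05,0,0,0,0.1,0,0,0,0.1,0,0,0,0.1,0],
)

```text
t: 7.67
tool_pos: [0.5096, 0.2203, 0.0282]
orientation: [3.133, 0.225, -0.0]
force: [-3.5, -3.3, 6.7]
opening: 0.0393
gripper_force: 35.0
```

Run:
```python
from h import *
plan(.5103,.2198,.0278,8.1);s=read_state();print(s['opening'],s['gripper_force'],s['wrist_torque'].round(2))
```

```text
t 7.6667 pos [0.5096 0.2203 0.0282] yaw 8.21 F [-3.5 -3.3  6.7] tilt -1.0 cm [0.06 0.06 0.04] roll 0.11
0.03933648945911036 35.00184774398804 [-0.44  0.51 -0.  ]
```

Call:
play_rows(
  targets=[0,0,-0.1,0,0,0.06,-0.1,0,0,0.06,-0.1,0,0,0.06,-0.1,0],
)

```text
t: 8.0
tool_pos: [0.5093, 0.2199, 0.0282]
orientation: [3.134, 0.225, -0.001]
force: [-0.1, -0.5, -0.6]
opening: 0.0392
gripper_force: 35.0
```

Call:
play_rows(
  targets=[0,0,0.05,0,0,0,0.1,0,0,0,0.15,0,0,0,0.15,0,0,0,0.15,0],
)

```text
t: 8.42
tool_pos: [0.5095, 0.22, 0.0279]
orientation: [-3.133, -0.225, 0.0]
force: [-5.4, -1.1, 7.5]
opening: 0.0393
gripper_force: 35.0
```

Run:
```python
from h import *
plan(.5103,.2198,.0278,8.1);s=read_state();print(s['opening'],s['gripper_force'],s['wrist_torque'].round(2))
```

```text
t 8.4167 pos [0.5095 0.22   0.0279] yaw 8.22 F [-5.4 -1.1  7.5] tilt -1.0 cm [0.07 0.03 0.01] roll 0.12
0.03931002190487967 35.00223755836487 [-0.23  0.82  0.07]
```

Call:
play_rows(
  targets=[-0.05,0,0.05,0,-0.1,0,0.1,0,-0.1,0,0.1,0,-0.1,0,0.1,0,-0.1,0,0.1,0],
)

```text
t: 8.83
tool_pos: [0.5096, 0.22, 0.0278]
orientation: [-3.133, -0.225, -0.003]
force: [-4.2, -1.9, 11.6]
opening: 0.0388
gripper_force: 35.0
```

Run:
```python
from h import *
plan(.5103,.2198,.0278,8.1);s=read_state();print(s['opening'],s['gripper_force'],s['wrist_torque'].round(2))
```

```text
t 8.8333 pos [0.5096 0.22   0.0278] yaw 8.21 F [-4.2 -1.9 11.6] tilt -1.0 cm [0.07 0.03 0.01] roll 0.11
0.03879496465701525 35.003255009651184 [-0.34  0.73  0.09]
```

Call:
play_rows(
  targets=[-0.05,0.02,0.03,0,-0.1,0.03,0.06,0,-0.1,0.03,0.06,0,-0.1,0.03,0.06,0,-0.1,0.03,0.06,0,-0.1,0.03,0.06,0],
)

```text
t: 9.33
tool_pos: [0.5096, 0.22, 0.0279]
orientation: [-3.133, -0.225, -0.006]
force: [-1.7, -0.3, 11.4]
opening: 0.039
gripper_force: 35.0
```

Run:
```python
from h import *
plan(.5103,.2198,.0278,8.1);s=read_state();print(s['opening'],s['gripper_force'],s['wrist_torque'].round(2))
c=cam('wrist');cv2.imwrite('pics/w4.png',c['image'][:,:,::-1])
t=cam('top');cv2.imwrite('pics/t4.png',cv2.resize(t['image'][140:250,130:270,::-1],None,fx=5,fy=5,interpolation=cv2.INTER_CUBIC))
```

```text
t 9.3333 pos [0.5096 0.22   0.0279] yaw 8.21 F [-1.7 -0.3 11.4] tilt -1.0 cm [0.07 0.03 0.01] roll 0.11
0.039001908548498415 35.0032639503479 [-0.12  0.36  0.07]
```

View pics/w4.png

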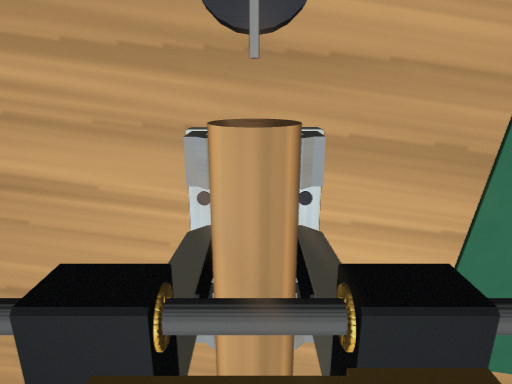

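The wrist picture shows the roller centred between the flanks: cols 208–301 inside the block's cols 186–325. The screws at (204,198) and (305,198) are symmetric about it, and the gauge needle ahead at (254,55) is untouched.

Call:
play_rows(
  targets=[-0.03,0,0.03,0,-0.05,0,0.06,0,-0.05,0,0.06,0,-0.05,0,0.06,0,-0.05,0,0.06,0,-0.05,0,0.06,0,-0.05,0,0.06,0],
)

```text
t: 10.02
tool_pos: [0.5095, 0.22, 0.0278]
orientation: [-3.132, -0.225, -0.007]
force: [-2.3, -1.4, 14.6]
opening: 0.0396
gripper_force: 35.0
```

Run:
```python
from h import *
c=cam('wrist');s=read_state();M=R.from_rotvec(s['orientation']).as_matrix();p=s['tool_pos']
for u,v,z in [(204,198,.012),(305,198,.012),(190,130,.04),(320,130,.04),(254,127.5,p[2]+.0385),(208,123,p[2]+.0185),(301,123,p[2]+.0185)]:
    print((M.T@(ray(c,u,v,z)-p)*1000).round(1)[:2])
print(s['force'].round(1),s['opening'])
```

```text
[ 18.7 -28.9]
[18.7 27.5]
[ 59.7 -29.6]
[59.6 28.6]
[63.7 -0.9]
[ 63.4 -20.6]
[63.4 19.2]
[-2.5 -0.  14.6] 0.039309866315681355
```

Call:
play_rows(
  targets=[0,0,0,0,0,0,0,0,0,0,0,0,0,0,0,0,0,0,0,0,0,0,0,0,0,0,0,0,0,0,0,0],
)

```text
t: 10.73
tool_pos: [0.5096, 0.22, 0.0278]
orientation: [-3.132, -0.225, -0.008]
force: [-1.9, 0.1, 15.4]
opening: 0.039
gripper_force: 35.0
```

Run:
```python
from h import *
s=read_state();print(s['t'],s['tool_pos'].round(4),s['force'].round(1),s['opening'],s['gripper_force'])
if 12<s['force'][2]<17.5: print(workorder.close_job())
```

```text
10.7333 [0.5096 0.22   0.0278] [-1.9  0.1 15.4] 0.03896323744871673 35.00386297702789
the job is handed in; nothing more can be done
None
```

The job is handed in at about 10.7 s: the roller is seated and centred in the V-block with the gauge behind it, and the gripper still holds it pressed down at a measured 15 N or so (35 N grip).

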